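# Set the folding-tool segments against the sprung stop

## Task

Make up the row of folding-tool segments in the setting rail: behind the wide segment that already stands in its channel, on the side away from the sprung plunger, stand first the medium and then the narrow segment upright and square, side by side. Then push on the narrow one so that the closed-up row slides along the channel and presses the plunger in until the wide segment bears on the steel stop blocks, and finish holding the row pressed there with a firm but moderate push, without letting go. Leave the mallet, the rivet tin and the small bracket where they are.

Things in the scene. Friction and masses are not known exactly. Their poses are not given: they have to be found in the camera images.
- rail: setting rail fixed to the bench: dark base plate 300 (its x) x 100 x 12 mm thick; origin centre of its underside; +x is the push direction, towards the plunger. Two side rails 8 mm thick, tops 22 mm above the bench, form a channel 46 mm wide centred on y=0 from x=-150 (open end) to +100 mm, floor 12 mm above the bench. At the +x end stop blocks, behind them a blue housing 52 mm high.
- stop: the hard stop: two steel blocks fixed on the rail, one either side of the plunger (from 9 to 27 mm off the centre line), 48 mm high above the bench. Its origin and axes coincide with those of rail; the faces that meet the wide segment lie at x = +100 mm of the rail frame.
- stop_face (a point): point on the channel's centre line in the plane of the stop blocks' faces, 32 mm above the bench; x axis is the push direction
- plunger_nose (a point): the front of the round brass plunger (14 mm diameter), 32 mm above the bench; with the spring out it stands 16 mm in front of the stop faces (x = +84 mm in the rail frame)
- plunger (a joint): how far the plunger is pressed in, m: 0 fully out, 0.016 when the segment meets the stop. Spring: 3.4 N as it starts, 10 N at 0.016; it pushes the row back when let go. With sliding friction 11 to 15 N of push brings the row to the stop (more if the hand bears down on it); about 22 N holds it firmly there.
- seg_wide: hollow bare aluminium folding-tool segment, upright, 50 mm wide (its x), 40 mm deep (its y), 60 mm tall. The lowest 44 mm is a plain block 40 mm deep, to be gripped across this depth; above it steps in to a nose 12 mm deep. Symmetric. Origin: centre of its underside. About 0.16 kg. It already stands in the channel, 14 to 74 mm short of the plunger, its x along the rail.
- seg_medium: hollow bare aluminium folding-tool segment, upright, 35 mm wide (its x), 40 mm deep (its y), 60 mm tall. The lowest 44 mm is a plain block 40 mm deep, to be gripped across this depth; above it steps in to a nose 12 mm deep. Symmetric. Origin: centre of its underside. About 0.11 kg. It stands loose on the bench to the robot's right.
- seg_narrow: hollow bare aluminium folding-tool segment, upright, 22 mm wide (its x), 40 mm deep (its y), 60 mm tall. The lowest 44 mm is a plain block 40 mm deep, to be gripped across this depth; above it steps in to a nose 12 mm deep. Symmetric. Origin: centre of its underside. About 0.07 kg. It stands loose on the bench to the robot's right; it goes in last, at the end that is pushed.
- mallet: bystander: mallet with a rubber head, 260 mm long, lying on the bench; leave it
- rivet_tin: bystander: closed steel tin of rivets, 68 mm diameter, 60 mm high; leave it
- bracket: bystander: small bent aluminium angle bracket, 70 x 50 x 45 mm; leave it
There are look-alikes about, which are no part of the job. What is shaped like the seg_narrow but green or yellow is not meant.

How it is judged:
By the outcome, as a careful person would: the job done as asked, in the order asked, and still so for the second after the job is handed in, while the arm keeps its last pose, push and grip.
It also fails if it takes over 61 s, if anything falls off the work surface, if the arm or the gripper's body presses on something with over 40 N, if the wrist force passes 120 N, or if a joint passes its speed limit or range.

## Robot

A 7-joint arm with a two-finger parallel gripper is mounted at the origin on the work surface. World frame = base frame: x ahead of the robot, y to its left, z up, the work surface at z = 0. Lengths are in mm, angles in degrees, forces in N, time in s.
With the tool pointing down it reaches from about 425 to 875 mm from the base axis. Payload 8.4 kg.
Tool frame: the origin (TCP) lies at the very end of the fingers, on their centre line; the grasp point (between the pads) lies hold_point_z behind it (hold_point_z is the distance from the TCP to the grasp point, in mm); z points along the fingers, y is the line along which they close (so a half turn about z gives the same grasp; the last joint's range is limited). The gripper opens to 87 mm and grips with 3 to 60 N. Pads are 19 mm wide; open, the fingers measure 117 mm over their backs; the gripper's body (75 mm by 190 mm) begins 51 mm behind the grasp point.
Start: joints at [67.426, 19.091, 2.286, 83.961, -0.768, 76.965, -3.352], TCP at [188.834, -621.937, 222.546] pointing down, gripper open.
Joint ranges: [-147.57, 147.57], [-21.85, 119.76], [-74.77, 79.35], [14.55, 137.4], [-85.83, 265.84], [4.83, 119.75], [-152.11, 152.11]. Speed limits (degrees/s): [127.2, 127.2, 159.86, 159.86, 180, 180, 180].

## Interface

Orientations are given as a 3x3 rotation matrix whose columns are the frame's x, y, z axes.
In Python, from bench import read_state, get_image, camera_model, sign_off, hold_point_z gives the robot as it stands.
- The arm moves only by the tool move_arm, never from a script. Its argument "deltas" is a list that holds one entry, the list of rows, each a list of 7 numbers: the opening, from -1 (shut) to 1 (fully open), then the shift along the world's x, y, z in cm, then the turn, a rotation vector about the world's x, y, z in rad. A call has 1 to 8 rows; each row is the pose to reach, as a shift and turn from the pose commanded when the call began; what a row does not reach only later rows make up. A row lasts 1/10 s, in which the tool goes at most 50 mm and 8.59 degrees, less where a joint would pass 70% of its speed; a pose out of reach is approached as far as the arm can. A call with a gripper value outside its range is refused whole. The fingers move at their own pace and stop on an object; "squeeze" is the grip in N (left out, the last holds). Time passes only in rows, so rows that repeat a pose let the fingers close. It gives the time, the measured TCP pose, the force and the opening at its end, in the units of the state.
- read_state(): the state, without advancing time (a new reading comes with each control period).
- get_image(name): name is "scene" or "top"; returns (picture, depth): 400x640x3 uint8, red, green, blue; 400x640 float32, mm along the optical axis (not along the pixel's ray), 0 where there is no reading.
- camera_model(name): a dict with "vfov" (degrees; the focal length in pixels is half the picture's height over the tangent of half this angle, whatever the lens; pixels are square), "cx", "cy" (the principal point, pixels), "T" (4x4, takes a point from camera to world coordinates). Camera axes: x right, y down, z forward; pixel columns grow to the right and rows downward; lengths in mm; the calibration is good to about 2 mm. A picture is of the moment at which its call begins. camera_model takes no time and is no camera call.
- sign_off(): hands the job in, once; it reports no verdict.
The state is a dict: "time": time; "q": joint angles; "qd": joint speeds; "tau": joint torques, N m; "tool_pos": TCP position; "ee_rot": TCP orientation; "ft_force": force on the tool from outside, world axes, zero at the start; "ft_torque": the same for the moment, N m; "gripper_width": opening from 0.0 (shut) to 1.0 (fully open).
Only numpy, scipy, OpenCV 4.12 (cv2) and the standard library are available. Lean on these libraries where they do the work, as an engineer would, in place of code of your own. Each camera call takes 0.05 s, during which the arm holds its last target. There are 200 camera calls.

## Working session

There is one attempt and no reset: what is moved stays moved. The work goes in short steps, Python scripts to look and compute and a tool call to move; the robot and the scene stay as the last step left them, time stands still between calls to the robot, and variables do not carry over. Pictures are saved under pics/ and viewed, on a budget of 10 in all, crops included, one or two more only if the job needs it, and the job is handed in when it is done.

Besides the shell and the picture viewer there is one more tool, called after "Call:" as a command line: name --argument value ..., lists and objects as JSON in quotes. move_arm: Moves the arm, as the interface text tells. Its arguments: {"type":"object","properties":{"deltas":{"type":"array"},"squeeze":{"type":"number"}},"required":["deltas"]}

```bash
mkdir -p pics; ls; cat > h.py <<'E'
import numpy as np, cv2
from bench import read_state, get_image, camera_model, sign_off, hold_point_z
def grab(name,tag):
    im,d=get_image(name); np.savez('pics/%s.npz'%tag,im=im,d=d); cv2.imwrite('pics/%s.png'%tag,im[:,:,::-1]); return im,d
def world(name,d):
    c=camera_model(name); f=200/np.tan(np.radians(c['vfov']/2)); v,u=np.mgrid[0:400,0:640]
    P=np.stack([(u-c['cx'])/f*d,(v-c['cy'])/f*d,d,np.ones_like(d)],-1)
    return (P@np.array(c['T']).T)[...,:3]
E
python3 - <<'E'
from h import *
for n in ('top','scene'):
    grab(n,n+'0'); print(n,{k:np.round(v,3) for k,v in camera_model(n).items()})
print(read_state(), hold_point_z)
E
```

```text
pics
top {'vfov': np.float64(55.784), 'cx': np.float64(315.611), 'cy': np.float64(195.562), 'T': array([[-1.90000e-02, -9.80000e-01,  2.00000e-01,  3.20111e+02],
       [-1.00000e+00,  1.90000e-02, -3.00000e-03, -2.23060e+01],
       [-1.00000e-03, -2.00000e-01, -9.80000e-01,  1.13791e+03],
       [ 0.00000e+00,  0.00000e+00,  0.00000e+00,  1.00000e+00]])}
scene {'vfov': np.float64(47.198), 'cx': np.float64(318.588), 'cy': np.float64(194.381), 'T': array([[ 7.42000e-01,  5.53000e-01, -3.78000e-01,  9.67342e+02],
       [ 6.70000e-01, -6.16000e-01,  4.15000e-01, -4.50109e+02],
       [-3.00000e-03, -5.61000e-01, -8.28000e-01,  9.30779e+02],
       [ 0.00000e+00,  0.00000e+00,  0.00000e+00,  1.00000e+00]])}
{'time': 0.1, 'q': array([67.42661815, 19.12784703,  2.28298446, 84.0049225 , -0.7690085 ,
       76.96677242, -3.35210664]), 'qd': array([-0.01889122, -0.07801226,  0.01096745, -0.05256932,  0.01774646,
        0.01489405,  0.12409658]), 'tau': array([ 5.04091935e-03, -6.57813692e+01,  1.34130724e+00, -4.04707861e+01,
       -5.93059184e-02,  4.10038477e-02,  4.90500884e-05]), 'tool_pos': array([ 188.7195549 , -621.55571984,  221.75542288]), 'ee_rot': array([[ 9.56865928e-01,  2.90529437e-01, -4.92226177e-04],
       [ 2.90529846e-01, -9.56864925e-01,  1.38709485e-03],
       [-6.80020776e-05, -1.47027020e-03, -9.99998917e-01]]), 'ft_force': array([-0.58720935,  0.1583293 , -0.50407947]), 'ft_torque': array([ 0.04216147,  0.02059056, -0.00643797]), 'gripper_width': 0.9993204089033371} 18.700000000000003
```

View pics/top0.png

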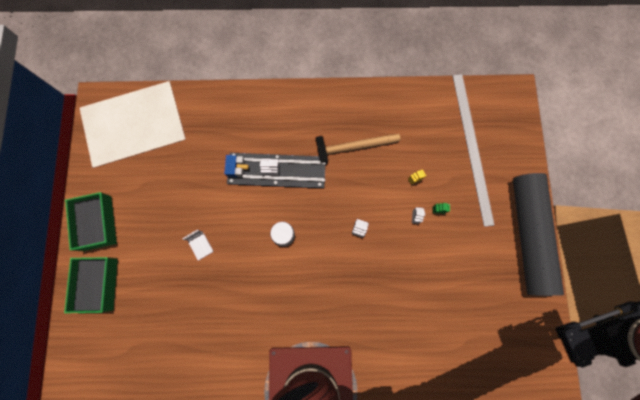

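View pics/scene0.png

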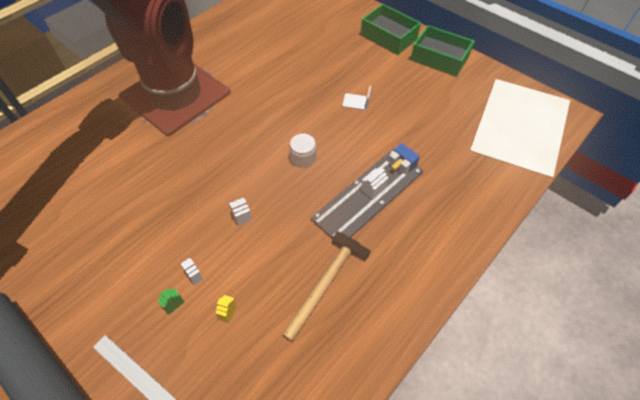

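```bash
python3 - <<'E'
from h import *
R={'top':{'med':(345,215,375,243),'nar':(408,203,430,226),'wide':(255,152,282,182),'rail':(222,148,332,192),'mal':(312,132,332,168)},
   'scene':{'med':(224,190,256,228),'nar':(176,252,205,288),'wide':(355,155,392,202),'rail':(305,140,428,245),'mal':(328,228,375,262)}}
for n in R:
    z=np.load('pics/%s0.npz'%n); P=world(n,z['d'])
    table=P[300:330,400:480] if n=='top' else P[100:130,200:260]
    print(n,'table z',np.median(table[...,2]), np.std(table[...,2]))
    for k,(a,b,c,e) in R[n].items():
        Q=P[b:e,a:c].reshape(-1,3)
        for lo,hi in {'rail':((8,16),(16,27),(40,60)),'mal':((12,100),)}.get(k,((36,50),(52,68),(12,68))):
            S=Q[(Q[:,2]>lo)&(Q[:,2]<hi)]
            if len(S)<5: continue
            (cx,cy),(w,h),an=cv2.minAreaRect(S[:,:2].astype(np.float32))
            print(n,k,(lo,hi),len(S),'med z %.1f'%np.median(S[:,2]),'rect c %.1f %.1f size %.1f %.1f ang %.1f'%(cx,cy,w,h,an),'mean',S.mean(0).round(1), 'x',S[:,0].min().round(),S[:,0].max().round(),'y',S[:,1].min().round(),S[:,1].max().round())
# enlarged crops
a=np.load('pics/top0.npz')['im'][130:245,220:440]; b=np.load('pics/scene0.npz')['im'][140:300,160:430]
a=cv2.resize(a,(720,int(115*720/220)),interpolation=cv2.INTER_CUBIC)
cv2.imwrite('pics/crop1.png',a[:,:,::-1])
E
```

```text
top table z 1.5236023809635526 61.321231393139
top med (36, 50) 67 med z 44.4 rect c 447.1 -152.8 size 34.4 40.2 ang 70.4 mean [ 444.9 -151.1   44.6] x 424.0 471.0 y -174.0 -132.0
top med (52, 68) 78 med z 60.2 rect c 446.5 -153.2 size 35.3 23.9 ang 65.2 mean [ 445.7 -153.3   58.9] x 431.0 461.0 y -169.0 -137.0
top med (12, 68) 192 med z 50.6 rect c 446.8 -153.0 size 35.2 40.3 ang 69.8 mean [ 444.7 -151.4   49.6] x 423.0 471.0 y -174.0 -131.0
top nar (36, 50) 57 med z 44.2 rect c 481.8 -326.2 size 23.1 40.7 ang 82.5 mean [ 478.6 -323.8   43.6] x 461.0 503.0 y -340.0 -313.0
top nar (52, 68) 57 med z 59.1 rect c 480.8 -325.6 size 23.3 23.5 ang 88.8 mean [ 481.2 -325.4   58.1] x 469.0 493.0 y -337.0 -314.0
top nar (12, 68) 159 med z 46.3 rect c 481.7 -326.0 size 24.0 40.7 ang 81.8 mean [ 479.6 -323.4   45.2] x 461.0 503.0 y -340.0 -312.0
top wide (36, 50) 24 med z 42.8 rect c 622.4 102.1 size 29.0 61.1 ang 35.4 mean [621.7 107.4  43.1] x 613.0 652.0 y 85.0 135.0
top wide (52, 68) 155 med z 60.0 rect c 634.5 111.3 size 50.5 40.8 ang 86.2 mean [631.6 110.1  59.7] x 613.0 655.0 y 86.0 137.
[... 1730 characters left out ...]
0.3 107.   59.3] x 614.0 658.0 y 84.0 136.0
scene wide (12, 68) 951 med z 23.0 rect c 617.0 134.9 size 88.7 150.2 ang 37.0 mean [637.6 116.1  31.8] x 588.0 687.0 y 54.0 217.0
scene rail (8, 16) 2581 med z 11.9 rect c 574.2 93.7 size 310.1 222.9 ang 86.5 mean [636.4  67.6  12. ] x 461.0 694.0 y -67.0 245.0
scene rail (16, 27) 949 med z 21.9 rect c 580.5 80.6 size 241.1 305.7 ang 4.1 mean [639.9  49.1  21.9] x 461.0 710.0 y -67.0 240.0
scene rail (40, 60) 736 med z 51.3 rect c 588.1 123.3 size 283.1 145.8 ang 40.5 mean [613.5 163.2  50.9] x 436.0 674.0 y 53.0 246.0
scene mal (12, 100) 727 med z 23.7 rect c 689.6 -45.1 size 87.2 91.7 ang 48.2 mean [691.4 -54.   22.4] x 627.0 741.0 y -105.0 -0.0
```

View pics/crop1.png

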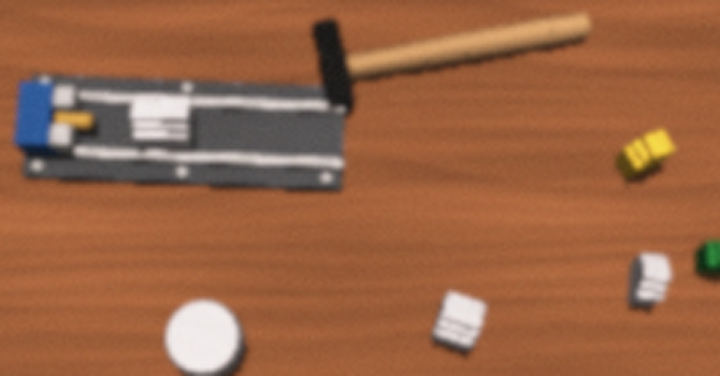

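```bash
cat >> h.py <<'E'
from scipy.optimize import minimize
def loc(S,p):
    c,s=np.cos(p[2]),np.sin(p[2]); dx,dy=S[:,0]-p[0],S[:,1]-p[1]
    return c*dx+s*dy, -s*dx+c*dy
def hrail(X,Y):
    A=abs(Y); h=np.where((A<50)&(abs(X)<150),12.,0.)
    h[(A>23)&(A<31)&(X>-150)&(X<100)]=22
    h[(A>9)&(A<27)&(X>100)&(X<118)]=48
    return h
def fitrail(S,p0):
    def cost(p):
        X,Y=loc(S,p); m=(abs(X)<160)&(X<98)&(abs(Y)<60)
        return np.minimum(abs(S[:,2]-hrail(X,Y)),6)[m].sum()/m.sum()
    return best(cost,p0)
def hseg(w,z0):
    def h(X,Y):
        r=np.where((abs(X)<w/2)&(abs(Y)<20),44.+z0,z0); r[(abs(X)<w/2)&(abs(Y)<6)]=60+z0; return r
    return h
def fitseg(S,p0,w,z0=0,yaw=None):
    hm=hseg(w,z0)
    def cost(q):
        p=q if yaw is None else (q[0],q[1],yaw)
        X,Y=loc(S,p); m=(abs(X)<w/2+8)&(abs(Y)<(28 if z0==0 else 22))
        return np.minimum(abs(S[:,2]-hm(X,Y)),8)[m].sum()/m.sum()
    return best(cost,p0 if yaw is None else p0[:2])
def best(cost,p0):
    b=None
    st=np.array([3,3,.04])[:len(p0)]
    rng=np.random.default_rng(0)
    for i in range(25):
        x0=np.array(p0)+rng.uniform(-1,1,len(p0))*st
        r=minimize(cost,x0,method='Nelder-Mead',options=dict(initial_simplex=[x0]+[x0+st*e for e in np.eye(len(p0))],xatol=.01,fatol=1e-4))
        if b is None or r.fun<b.fun:b=r
    x=b.x.copy()
    return x,b.fun
E
python3 - <<'E'
from h import *
for n in ('top','scene'):
    P=world(n,np.load('pics/%s0.npz'%n)['d']).reshape(-1,3); P=P[np.isfinite(P).all(1)]
    near=lambda c,r:P[np.hypot(P[:,0]-c[0],P[:,1]-c[1])<r]
    S=near((636,90),200); X,Y=loc(S,(636,90,np.radians(86.5)))
    S2=S[~((X>-10)&(X<55)&(abs(Y)<23))&~((X<-90)&(Y<-20))]   # drop wide, mallet
    r,f=fitrail(S2,(634,88,np.radians(86.5))); print(n,'rail',r.round(1),np.degrees(r[2]).round(2),f.round(2))
    # housing
    X,Y=loc(S,r); m=(abs(Y)<40)&(S[:,2]>40)&(X>90); print('  blocks/housing x range',np.percentile(X[m],[1,99]).round(1),np.percentile(Y[m],[1,99]).round(1))
    m=(abs(Y)<22)&(S[:,2]>45)&(X<80); print('  wide x',np.percentile(X[m],[1,99]).round(1),'y',np.percentile(Y[m],[1,99]).round(1))
    w,f=fitseg(S,(634,110,0),50,12,r[2]); print('  wide',w.round(1),f.round(2),'local',[a.round(1) for a in loc(np.array([[*w,0]]),r)])
    for nm,c,wd,a in (('med',(447.5,-153.5),35,70.3),('nar',(483,-326.5),22,82)):
        q,f=fitseg(near(c,60),(*c,np.radians(a)),wd); print('  ',nm,q[:2].round(1),np.degrees(q[2]).round(1),f.round(2))
    m=near((690,-45),70); X,Y=loc(m,r); k=(m[:,2]>24)&(X<-90); print('  mallet head local Y max',np.percentile(Y[k],[0,50,100]).round(),np.percentile(X[k],[0,100]).round(), m[k][:,2].max().round())
E
```

```text
top rail [634.3  93.9   1.5] 86.44 2.07
  blocks/housing x range [100.6 149.8] [-27.9  30.2]
  wide x [-7.7 41.9] y [-19.2  21.1]
  wide [634.5 111. ] 4.1 local [array([17.1]), array([0.8])]
   med [ 447.2 -153.4] 71.5 3.51
   nar [ 481.7 -326.4] 84.6 4.05
  mallet head local Y max [-110.  -67.  -22.] [-203.  -91.] 33.0
scene rail [633.9  93.3   1.5] 86.35 1.88
  blocks/housing x range [100.  150.4] [-30.7  27.7]
  wide x [-8.4 41.6] y [-21.6  18.3]
  wide [633.  110.6] 4.96 local [array([17.2]), array([1.9])]
   med [ 449.5 -153.6] 70.7 4.21
   nar [ 484.3 -326.9] 81.2 3.63
  mallet head local Y max [-113.  -70.  -25.] [-202.  -95.] 30.0
```

Call:
move_arm --deltas '[[[0,5,9,0,0,0,0.14],[0,9,17,0,0,0,0.28],[0,13,25,0,0,0,0.42],[0,17,32,0,0,0,0.56],[0,21,38,0,0,0,0.7],[0,23.5,43,-2,0,0,0.82],[0,25.85,46.8,-5,0,0,0.932],[0,25.85,46.8,-8,0,0,0.932]]]' --squeeze 30

```text
time: 0.9
tool_pos: [380.0, -272.9, 192.5]
ee_rot: [[0.333, 0.943, 0.001], [0.943, -0.333, -0.001], [-0.001, 0.002, -1.0]]
ft_force: [0.7, -0.3, -0.3]
gripper_width: 0.505
```

Call:
move_arm --deltas '[[[0.4,0,0,0,0,0,0],[0.4,0,0,0,0,0,0]]]'

```text
time: 1.1
tool_pos: [378.9, -273.7, 191.6]
ee_rot: [[0.335, 0.942, -0.001], [0.942, -0.335, 0.0], [-0.0, -0.001, -1.0]]
ft_force: [-0.2, -0.2, 0.9]
gripper_width: 0.611
```

Call:
move_arm --deltas '[[[0.4,3,5,-2,0,0,0],[0.4,5.5,9.5,-4,0,0,0],[0.4,6.9,12,-5,0,0,0],[0.4,6.9,12,-5,0,0,0],[0.4,6.9,12,-8,0,0,0],[0.4,6.9,12,-8,0,0,0]]]'

```text
time: 1.7
tool_pos: [445.7, -155.6, 109.5]
ee_rot: [[0.339, 0.941, -0.005], [0.941, -0.339, 0.002], [-0.0, -0.005, -1.0]]
ft_force: [-1.2, 0.1, -0.5]
gripper_width: 0.697
```

Call:
move_arm --deltas '[[[0.4,0.1,0.1,-3,0,0,0],[0.4,0.1,0.1,-6,0,0,0],[0.4,0.1,0.1,-8,0,0,0],[0.4,0.1,0.1,-8,0,0,0],[0.4,0.1,0.1,-8,0,0,0]]]'

```text
time: 2.2
tool_pos: [449.1, -154.7, 33.1]
ee_rot: [[0.339, 0.941, 0.0], [0.941, -0.339, -0.0], [-0.0, 0.0, -1.0]]
ft_force: [0.0, 0.4, 0.6]
gripper_width: 0.7
```

Call:
move_arm --deltas '[[[0.4,-0.1,0.1,-1.2,0,0,0],[0.4,-0.1,0.1,-1.9,0,0,0],[0.4,-0.1,0.1,-1.9,0,0,0],[-0.3,-0.1,0.1,-1.9,0,0,0],[-0.3,-0.1,0.1,-1.9,0,0,0],[-0.3,-0.1,0.1,-1.9,0,0,0],[-0.3,-0.1,0.1,-1.9,0,0,0],[-0.3,-0.1,0.1,-1.9,0,0,0]]]' --squeeze 30

```text
time: 3.0
tool_pos: [448.1, -152.7, 13.3]
ee_rot: [[0.337, 0.941, 0.0], [0.941, -0.337, -0.0], [-0.0, 0.0, -1.0]]
ft_force: [-1.1, 0.7, 1.9]
gripper_width: 0.457
```

Call:
move_arm --deltas '[[[-0.3,0,0,4,0,0,0],[-0.3,0,0,7.5,0,0,0],[-0.3,3,3.5,8,0,0,0.05],[-0.3,6,7,8,0,0,0.1],[-0.3,9,10.5,8,0,0,0.15],[-0.3,12,14,8,0,0,0.2],[-0.3,15,17.5,8,0,0,0.25],[-0.3,18.4,21.4,8,0,0,0.281]]]'

```text
time: 3.8
tool_pos: [631.5, 60.8, 92.6]
ee_rot: [[0.062, 0.998, -0.001], [0.998, -0.062, -0.001], [-0.001, -0.001, -1.0]]
ft_force: [0.3, -1.2, -0.5]
gripper_width: 0.458
```

Call:
move_arm --deltas '[[[-0.3,0,0,0,0,0,0],[-0.3,0,0,0,0,0,0],[-0.3,0,0,0,0,0,0]]]'

```text
time: 4.1
tool_pos: [630.2, 59.0, 92.5]
ee_rot: [[0.064, 0.998, -0.001], [0.998, -0.064, -0.001], [-0.001, -0.001, -1.0]]
ft_force: [-0.4, 0.4, -1.1]
gripper_width: 0.459
```

```bash
python3 - <<'E'
from h import *
for n in ('top','scene'):
    im,d=grab(n,n+'1'); print(read_state()['tool_pos'].round(1),read_state()['qd'].round(1))
a=cv2.resize(np.load('pics/scene1.npz')['im'][110:250,290:450],(640,560),interpolation=cv2.INTER_CUBIC)
cv2.imwrite('pics/crop2.png',a[:,:,::-1])
E
```

```text
[630.3  58.6  92.8] [ 0.5 -0.6  0.   0.1 -0.  -0.  -0. ]
[630.3  58.4  93. ] [ 0.3 -0.3 -0.2 -0.1 -0.1 -0.  -0. ]
```

View pics/crop2.png

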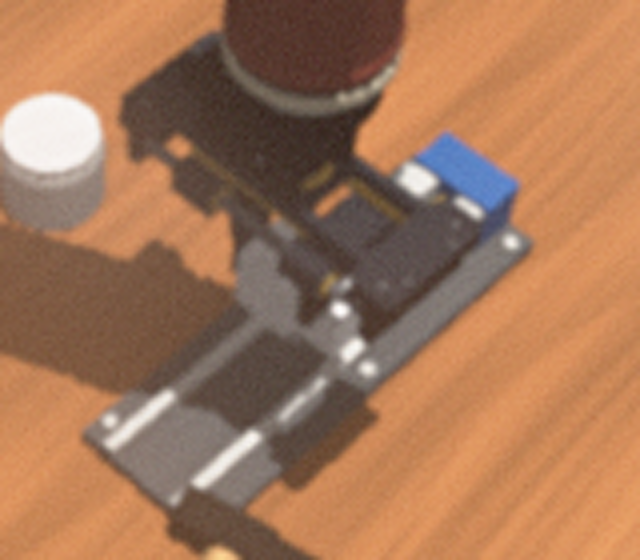

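```bash
python3 - <<'E'
from h import *
r=(633.9,93.3,np.radians(86.35))
P=world('scene',np.load('pics/scene1.npz')['d'])[165:195,345:385].reshape(-1,3)
X,Y=loc(P,r); print('tcp local',loc(np.array([[630.3,58.4,0]]),r))
m=(P[:,2]>78)&(P[:,2]<150)&(X<-40)&(X>-70)
for z0 in range(76,140,8):
    k=m&(P[:,2]>=z0)&(P[:,2]<z0+8)
    if k.sum()>3: print(z0,k.sum(),'X med %.1f'%np.median(X[k]),'Y',np.percentile(Y[k],[2,50,98]).round(1))
k=m&(X>-58)&(X<-48)
print(np.polyfit(Y[k],X[k],1),k.sum())
E
```

```text
tcp local (array([-35.05838839]), array([1.3709134]))
76 15 X med -53.0 Y [-19.3   1.7  19.7]
84 35 X med -53.1 Y [-19.6  -7.1  18.6]
92 44 X med -52.7 Y [-26.6  -3.7  26.8]
100 44 X med -52.3 Y [-27.9  -9.8  27.6]
108 48 X med -52.6 Y [-28.1  -2.6  28.4]
116 59 X med -52.1 Y [-27.5   5.1  28.5]
124 43 X med -51.9 Y [-15.7   7.4  33. ]
132 28 X med -50.1 Y [-4.1  3.3 32. ]
[-3.56933786e-02 -5.26179150e+01] 238
```

Call:
move_arm --deltas '[[[-0.3,0.07,0,-2,0,0,0],[-0.3,0.07,0,-4,0,0,0],[-0.3,0.07,0,-5.5,0,0,0],[-0.3,0.07,0,-5.5,0,0,0],[-0.3,0.07,0,-6,0,0,0],[-0.3,0.07,0,-6.3,0,0,0],[-0.3,0.07,0,-6.3,0,0,0]]]'

```text
time: 4.9
tool_pos: [631.6, 60.1, 30.3]
ee_rot: [[0.063, 0.998, 0.0], [0.998, -0.063, -0.0], [0.0, 0.0, -1.0]]
ft_force: [-0.9, 0.3, -0.9]
gripper_width: 0.458
```

Call:
move_arm --deltas '[[[-0.3,0,0,-0.3,0,0,0],[-0.3,0,0,-0.5,0,0,0],[-0.3,0,0,-0.5,0,0,0],[-0.3,0,0,-0.5,0,0,0]]]'

```text
time: 5.3
tool_pos: [631.7, 60.2, 25.4]
ee_rot: [[0.063, 0.998, 0.0], [0.998, -0.063, -0.0], [0.0, 0.0, -1.0]]
ft_force: [-0.3, -0.0, 2.3]
gripper_width: 0.456
```

Call:
move_arm --deltas '[[[0.2,0,0,0,0,0,0],[0.2,0,0,0,0,0,0],[0.2,0,0,0,0,0,0],[0.2,0,0,1,0,0,0],[0.2,0,0,3,0,0,0],[0.2,0,0,6,0,0,0],[0.2,0,0,9,0,0,0],[0.2,0,-3,12,0,0,0]]]'

```text
time: 6.1
tool_pos: [631.1, 35.3, 147.4]
ee_rot: [[0.056, 0.998, 0.001], [0.998, -0.056, 0.003], [0.003, 0.001, -1.0]]
ft_force: [0.6, -0.1, 0.2]
gripper_width: 0.603
```

Call:
move_arm --deltas '[[[0.4,-1.9,-4.5,0,0,0,0],[0.4,-3.8,-9,0,0,0,-0.02],[0.4,-5.7,-13.5,0,0,0,-0.04],[0.4,-7.5,-18,0,0,0,-0.077],[0.4,-9.4,-22.5,0,0,0,-0.077],[0.4,-11.3,-27,0,0,0,-0.077],[0.4,-13.2,-31.5,0,0,0,-0.077],[0.4,-14.9,-35.7,0,0,0,-0.077]]]'

```text
time: 6.9
tool_pos: [481.4, -329.0, 146.1]
ee_rot: [[0.14, 0.99, 0.001], [0.99, -0.14, -0.001], [-0.001, 0.001, -1.0]]
ft_force: [1.0, -0.6, 0.1]
gripper_width: 0.699
```

Call:
move_arm --deltas '[[[0.4,0,0,-3,0,0,0],[0.4,0,0,-5,0,0,0],[0.4,0,0,-6,0,0,0],[0.4,0,0,-6,0,0,0]]]'

```text
time: 7.3
tool_pos: [482.0, -326.2, 84.3]
ee_rot: [[0.139, 0.99, -0.001], [0.99, -0.139, 0.001], [0.001, -0.002, -1.0]]
ft_force: [-0.4, -0.4, -0.7]
gripper_width: 0.7
```

```bash
python3 - <<'E'
from h import *
for n in ('top','scene'):
    im,d=grab(n,n+'2'); print(read_state()['tool_pos'].round(1),read_state()['ee_rot'][:,0].round(3))
a=np.load('pics/scene2.npz')['im'][140:260,290:440]
b=np.load('pics/top2.npz')['im'][135:200,215:340]
a=cv2.resize(a,(450,360),interpolation=cv2.INTER_CUBIC);b=cv2.resize(b,(450,234),interpolation=cv2.INTER_CUBIC)
cv2.imwrite('pics/crop3.png',np.vstack([a,b])[:,:,::-1])
for n in ('top','scene'):
    P=world(n,np.load('pics/%s2.npz'%n)['d']).reshape(-1,3)
    r=(634.1,93.6,np.radians(86.4)); X,Y=loc(P,r); m=(abs(Y)<26)&(X>-80)&(X<80)
    for lo,hi in ((50,62),(66,80)):
        k=m&(P[:,2]>lo)&(P[:,2]<hi); h,_=np.histogram(X[k],np.arange(-70,60,4)); print(n,lo,dict(zip(range(-70,56,4),h)))
    k=m&(P[:,2]>52)&(P[:,2]<80)
    for a,b in ((-70,-15),(-8,45)):
        q=k&(X>a)&(X<b); (c,s,an)=cv2.minAreaRect(np.stack([X[q],Y[q]],1).astype(np.float32)); print(n,np.round(c,1),np.round(s,1),round(an,1))
E
```

```text
[ 482.7 -326.5   85.4] [0.139 0.99  0.   ]
[ 483.2 -326.8   86.1] [ 0.139  0.99  -0.   ]
top 50 {-70: np.int64(0), -66: np.int64(0), -62: np.int64(0), -58: np.int64(0), -54: np.int64(6), -50: np.int64(9), -46: np.int64(7), -42: np.int64(6), -38: np.int64(12), -34: np.int64(10), -30: np.int64(9), -26: np.int64(9), -22: np.int64(6), -18: np.int64(2), -14: np.int64(0), -10: np.int64(6), -6: np.int64(6), -2: np.int64(9), 2: np.int64(4), 6: np.int64(9), 10: np.int64(10), 14: np.int64(8), 18: np.int64(6), 22: np.int64(10), 26: np.int64(6), 30: np.int64(10), 34: np.int64(9), 38: np.int64(6), 42: np.int64(3), 46: np.int64(0), 50: np.int64(0), 54: np.int64(0)}
top 66 {-70: np.int64(0), -66: np.int64(0), -62: np.int64(0), -58: np.int64(0), -54: np.int64(5), -50: np.int64(10), -46: np.int64(7), -42: np.int64(5), -38: np.int64(11), -34: np.int64(5), -30: np.int64(6), -26: np.int64(9), -22: np.int64(4), -18: np.int64(2), -14: np.int64(0), -10: np.int64(2), -6: np.int64(8), -2: np.int64(5), 2: np.int64(5), 6: np.int64(12), 10: np.int64(6), 14: np.int64(6), 18: np.int64(9), 22: np.int64(5), 26: np.
[... 723 characters left out ...]
4(1), 46: np.int64(0), 50: np.int64(0), 54: np.int64(0)}
scene 66 {-70: np.int64(0), -66: np.int64(0), -62: np.int64(0), -58: np.int64(0), -54: np.int64(10), -50: np.int64(9), -46: np.int64(8), -42: np.int64(9), -38: np.int64(9), -34: np.int64(10), -30: np.int64(8), -26: np.int64(11), -22: np.int64(7), -18: np.int64(0), -14: np.int64(0), -10: np.int64(9), -6: np.int64(9), -2: np.int64(10), 2: np.int64(8), 6: np.int64(11), 10: np.int64(10), 14: np.int64(7), 18: np.int64(7), 22: np.int64(9), 26: np.int64(7), 30: np.int64(8), 34: np.int64(8), 38: np.int64(6), 42: np.int64(2), 46: np.int64(0), 50: np.int64(0), 54: np.int64(0)}
scene [-35.4  -0.5] [36.7 40.3] 0.7
scene [18.  -1.1] [51.3 41.2] 1.3
```

View pics/crop3.png

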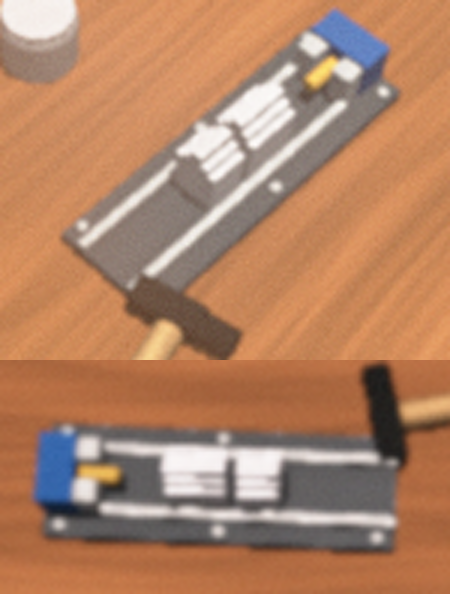

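Call:
move_arm --deltas '[[[0.4,0,0,-3,0,0,0],[0.4,0,0,-5.5,0,0,0],[0.4,0,0,-7.2,0,0,0],[0.4,0,0,-7.2,0,0,0],[0.4,0,0,-7.2,0,0,0],[0.4,0,0,-7.2,0,0,0]]]'

```text
time: 8.0
tool_pos: [483.7, -327.4, 14.8]
ee_rot: [[0.139, 0.99, 0.002], [0.99, -0.139, -0.002], [-0.001, 0.002, -1.0]]
ft_force: [0.1, -0.6, 0.4]
gripper_width: 0.701
```

Call:
move_arm --deltas '[[[-0.3,0,0,0,0,0,0],[-0.3,0,0,0,0,0,0],[-0.3,0,0,0,0,0,0],[-0.3,0,0,0,0,0,0],[-0.3,0,0,0,0,0,0],[-0.3,0,0,0,0,0,0]]]' --squeeze 40

```text
time: 8.6
tool_pos: [482.6, -327.0, 13.3]
ee_rot: [[0.14, 0.99, 0.0], [0.99, -0.14, -0.0], [-0.0, 0.0, -1.0]]
ft_force: [-0.5, 0.7, 4.9]
gripper_width: 0.457
```

Call:
move_arm --deltas '[[[-0.3,0,0,4,0,0,0],[-0.3,0,0,8,0,0,0],[-0.3,2,4.5,9,0,0,0.01],[-0.3,4,9,9,0,0,0.02],[-0.3,6,13.5,9,0,0,0.03],[-0.3,8,18,9,0,0,0.04],[-0.3,10,22.5,9,0,0,0.05],[-0.3,11.5,27,9,0,0,0.06]]]'

```text
time: 9.4
tool_pos: [598.1, -55.0, 102.8]
ee_rot: [[0.08, 0.997, 0.0], [0.997, -0.08, 0.0], [0.0, 0.0, -1.0]]
ft_force: [0.9, -0.5, -0.6]
gripper_width: 0.456
```

Call:
move_arm --deltas '[[[-0.3,1.5,4,0,0,0,0.01],[-0.3,3.2,8.2,0,0,0,0.017],[-0.3,3.2,8.2,0,0,0,0.017],[-0.3,3.2,8.2,0,0,0,0.017],[-0.3,3.2,8.2,-2,0,0,0.017],[-0.3,3.2,8.2,-4,0,0,0.017],[-0.3,3.2,8.2,-5,0,0,0.017],[-0.3,3.2,8.2,-5,0,0,0.017]]]'

```text
time: 10.2
tool_pos: [628.2, 23.4, 51.4]
ee_rot: [[0.065, 0.998, -0.003], [0.998, -0.065, -0.001], [-0.001, -0.003, -1.0]]
ft_force: [-0.5, -0.5, -0.4]
gripper_width: 0.459
```

Call:
move_arm --deltas '[[[-0.3,0,0,0,0,0,0],[-0.3,0,0,0,0,0,0],[-0.3,0,0,0,0,0,0]]]'

```text
time: 10.5
tool_pos: [630.0, 25.0, 54.0]
ee_rot: [[0.063, 0.998, 0.001], [0.998, -0.063, -0.0], [0.0, 0.001, -1.0]]
ft_force: [-0.9, -0.3, -0.8]
gripper_width: 0.456
```

Call:
move_arm --deltas '[[[-0.3,0,0,-1,0,0,0],[-0.3,0,0,-2,0,0,0],[-0.3,0,0,-2.5,0,0,0],[-0.3,0,0,-2.8,0,0,0],[-0.3,0,0,-2.8,0,0,0],[-0.3,0,0,-2.8,0,0,0]]]'

```text
time: 11.1
tool_pos: [628.9, 25.1, 25.4]
ee_rot: [[0.063, 0.998, -0.001], [0.998, -0.063, -0.001], [-0.001, -0.001, -1.0]]
ft_force: [-5.5, -1.6, 8.4]
gripper_width: 0.457
```

```bash
python3 - <<'E'
from h import *
im,d=grab('scene','scene3'); s=read_state(); print(s['tool_pos'].round(1),s['ft_force'].round(1),s['ee_rot'].round(3).tolist())
cv2.imwrite('pics/crop4.png',cv2.resize(im[120:250,290:440],(600,520),interpolation=cv2.INTER_CUBIC)[:,:,::-1])
E
```

```text
[628.9  25.1  25.3] [-5.5 -0.6  8.3] [[0.063, 0.998, -0.001], [0.998, -0.063, -0.0], [-0.001, -0.001, -1.0]]
```

View pics/crop4.png

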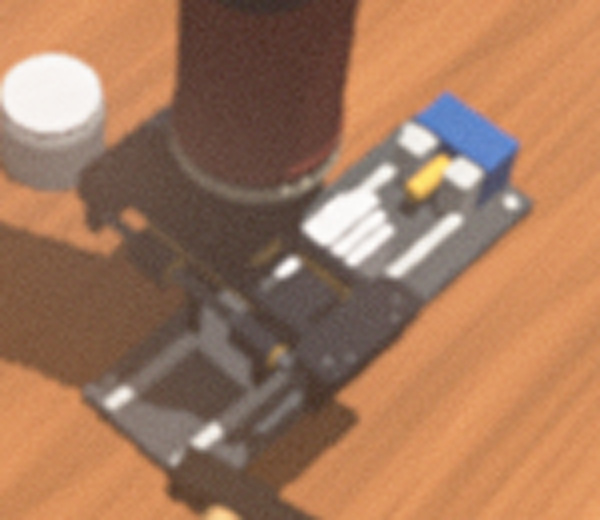

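Call:
move_arm --deltas '[[[-0.3,0,0,0.1,0,0,0],[-0.3,0,0,0.1,0,0,0],[-0.3,0,0,0.1,0,0,0]]]'

```text
time: 11.45
tool_pos: [629.4, 25.1, 25.7]
ee_rot: [[0.063, 0.998, -0.0], [0.998, -0.063, 0.0], [0.0, -0.0, -1.0]]
ft_force: [-0.3, -0.8, 1.1]
gripper_width: 0.458
```

Call:
move_arm --deltas '[[[-0.3,0.03,0.5,0,0,0,0],[-0.3,0.06,1,0,0,0,0],[-0.3,0.09,1.5,0,0,0,0],[-0.3,0.13,2,0,0,0,0],[-0.3,0.16,2.5,0,0,0,0],[-0.3,0.19,3,0,0,0,0],[-0.3,0.22,3.5,0,0,0,0],[-0.3,0.25,4,0,0,0,0]]]' --squeeze 50

```text
time: 12.25
tool_pos: [631.9, 65.5, 26.0]
ee_rot: [[0.063, 0.998, -0.0], [0.998, -0.063, -0.0], [-0.0, -0.0, -1.0]]
ft_force: [0.0, -1.6, -1.8]
gripper_width: 0.455
```

Call:
move_arm --deltas '[[[-0.3,0.03,0.4,0,0,0,0],[-0.3,0.06,0.8,0,0,0,0],[-0.3,0.08,1.2,0,0,0,0],[-0.3,0.1,1.6,0,0,0,0],[-0.3,0.1,1.6,0,0,0,0]]]'

```text
time: 12.75
tool_pos: [633.0, 82.1, 26.2]
ee_rot: [[0.062, 0.998, 0.0], [0.998, -0.062, 0.001], [0.001, 0.0, -1.0]]
ft_force: [-0.5, -0.1, -0.3]
gripper_width: 0.455
```

```bash
python3 - <<'E'
from h import *
im,d=grab('scene','scene4'); s=read_state(); print(s['tool_pos'].round(1),s['ft_force'].round(1),s['ee_rot'].round(3).tolist())
cv2.imwrite('pics/crop5.png',cv2.resize(im[120:250,290:440],(600,520),interpolation=cv2.INTER_CUBIC)[:,:,::-1])
E
```

```text
[633.   81.8  26.1] [-0.5 -0.2 -0.6] [[0.062, 0.998, 0.0], [0.998, -0.062, 0.001], [0.001, 0.0, -1.0]]
```

View pics/crop5.png

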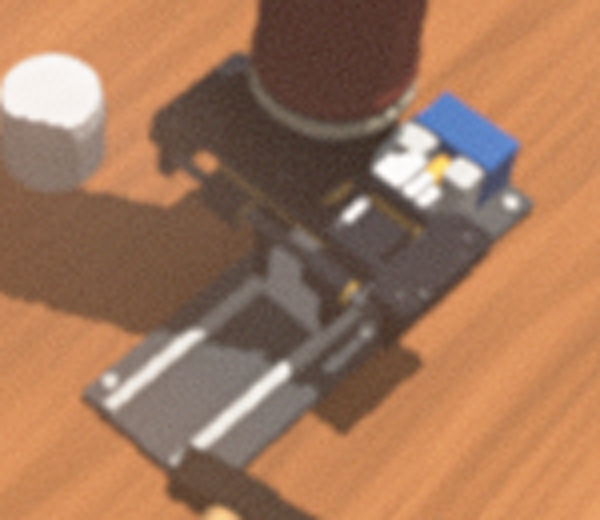

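Call:
move_arm --deltas '[[[-0.3,0.02,0.3,-0.04,0,0,0],[-0.3,0.04,0.6,-0.04,0,0,0],[-0.3,0.06,0.9,-0.04,0,0,0],[-0.3,0.08,1.2,-0.04,0,0,0],[-0.3,0.09,1.4,-0.04,0,0,0],[-0.3,0.09,1.4,-0.04,0,0,0]]]'

```text
time: 13.4
tool_pos: [634.0, 91.4, 25.7]
ee_rot: [[0.065, 0.998, -0.001], [0.998, -0.065, -0.004], [-0.004, -0.0, -1.0]]
ft_force: [-3.1, -11.2, 4.2]
gripper_width: 0.451
```

Call:
move_arm --deltas '[[[-0.3,0.01,0.1,0,0,0,0],[-0.3,0.01,0.2,0,0,0,0],[-0.3,0.01,0.2,0,0,0,0]]]'

```text
time: 13.7
tool_pos: [634.2, 92.5, 25.7]
ee_rot: [[0.066, 0.998, -0.001], [0.998, -0.066, -0.005], [-0.005, -0.0, -1.0]]
ft_force: [-2.7, -11.3, 4.5]
gripper_width: 0.454
```

Call:
move_arm --deltas '[[[-0.3,0.0,0.2,0.02,0,0,0],[-0.3,0,0.4,0.02,0,0,0],[-0.3,0,0.6,0.02,0,0,0],[-0.3,0,0.6,0.02,0,0,0]]]'

```text
time: 14.1
tool_pos: [634.1, 98.1, 25.7]
ee_rot: [[0.066, 0.998, -0.001], [0.998, -0.066, -0.006], [-0.006, -0.001, -1.0]]
ft_force: [-2.7, -13.4, 3.5]
gripper_width: 0.453
```

Call:
move_arm --deltas '[[[-0.3,0.0,0.15,0,0,0,0],[-0.3,0,0.3,0,0,0,0],[-0.3,0,0.3,0,0,0,0]]]'

```text
time: 14.4
tool_pos: [634.2, 98.3, 25.7]
ee_rot: [[0.068, 0.998, -0.002], [0.998, -0.068, -0.009], [-0.009, -0.001, -1.0]]
ft_force: [-4.9, -19.5, 6.9]
gripper_width: 0.455
```

Call:
move_arm --deltas '[[[-0.3,-0.05,0.1,0.03,0,0,0],[-0.3,-0.1,0.2,0.03,0,0,0],[-0.3,-0.1,0.2,0.03,0,0,0],[-0.3,-0.1,0.2,0.03,0,0,0]]]'

```text
time: 14.8
tool_pos: [634.0, 98.4, 25.8]
ee_rot: [[0.07, 0.998, -0.001], [0.997, -0.07, -0.01], [-0.01, 0.0, -1.0]]
ft_force: [0.1, -24.0, 3.1]
gripper_width: 0.455
```

```bash
python3 - <<'E'
from h import *
for n in ('top','scene'):
    im,d=grab(n,n+'5'); s=read_state(); print(s['tool_pos'].round(1),s['ft_force'].round(1),s['time'])
a=np.load('pics/scene5.npz')['im'][110:250,290:440];b=np.load('pics/top5.npz')['im'][120:260,215:430]
cv2.imwrite('pics/crop6.png',np.hstack([cv2.resize(a,(375,350),interpolation=cv2.INTER_CUBIC),cv2.resize(b,(425,277),interpolation=cv2.INTER_CUBIC,)[:277].copy() if 0 else cv2.copyMakeBorder(cv2.resize(b,(425,277),interpolation=cv2.INTER_CUBIC),0,73,0,0,cv2.BORDER_CONSTANT)])[:,:,::-1])
P=world('scene',np.load('pics/scene5.npz')['d']).reshape(-1,3);r=(633.9,93.3,np.radians(86.35));X,Y=loc(P,r)
k=(abs(Y)<22)&(P[:,2]>52)&(P[:,2]<76)&(X>20)&(X<125);print(np.histogram(X[k],np.arange(20,126,5)))
E
```

```text
[634.   98.5  25.8] [  0.5 -24.    4.2] 14.85
[634.   98.5  25.8] [  0.2 -23.2   2.8] 14.9
(array([ 1,  1,  4,  4,  5,  3,  3,  1,  0,  0,  0,  9, 13, 25, 27, 22,  7,
        0,  0,  1, 17]), array([ 20,  25,  30,  35,  40,  45,  50,  55,  60,  65,  70,  75,  80,
        85,  90,  95, 100, 105, 110, 115, 120, 125]))
```

View pics/crop6.png

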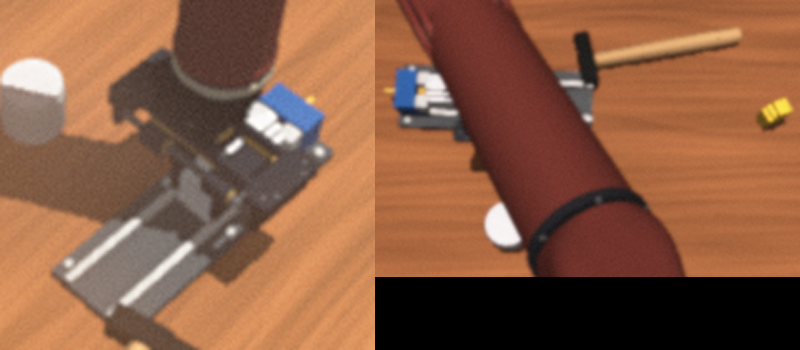

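Call:
move_arm --deltas '[[[-0.3,0,0,0,0,0,0],[-0.3,0,0,0,0,0,0],[-0.3,0,0,0,0,0,0],[-0.3,0,0,0,0,0,0]]]'

```text
time: 15.3
tool_pos: [634.0, 98.4, 25.8]
ee_rot: [[0.07, 0.998, -0.001], [0.997, -0.07, -0.01], [-0.01, 0.0, -1.0]]
ft_force: [-0.8, -23.8, 2.6]
gripper_width: 0.457
```

```bash
python3 -c "
from h import *
s=read_state(); print(s['tool_pos'].round(1),s['ft_force'].round(1),s['qd'].round(2)); print(sign_off())"
```

```text
[634.   98.4  25.8] [ -0.8 -23.8   2.6] [ 0.08 -0.04  0.   -0.   -0.02 -0.08  0.03]
the job is handed in; nothing more can be done
None
```

I stood the medium and then the narrow segment behind the wide one. Gripping the narrow one, I slid the closed-up row along the channel until the wide segment met the stop blocks. I handed the job in at 15.3 s, still holding the row with about 24 N of push.

**Last checks:**
- **At the stop:** the final 3 mm of commanded push moved the tool only 0.2 mm while the force rose 6 N. In the last picture the wide segment's front is at the stop plane, about x = 100 mm in the rail frame. The plunger's tail shows behind the housing.
- **Steady hold:** position and force stayed the same over the last half second, with about 3 N vertical and under 1 N sideways.
- **Bystanders:** I never touched the mallet, tin or bracket. The last pictures show the mallet and tin where they were, but the bracket was outside those crops.

**Less certain:**
- **Tilt:** under load the tool leans about 0.6°, and its yaw is about 0.4° off the rail. I left both alone.
- **Hidden by the arm:** the medium and narrow segments were mostly out of view in the last pictures. That they stand flush is inferred from the force and travel.

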